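# Take a casting stack apart in the pottery workshop

### The job

Take the stack apart from the top, one piece at a time: stand the small plaster pouring ring in the blue crate, stand the clay vase upright in the middle of the banding wheel, lay the plaster disc flat in the middle of the shallow wooden tray, and last lay the long plaster block in the middle of the slatted drying rack, lengthwise along it. Put each piece down right way up and gently, without dropping it, and leave the red pod and the glaze jar where they stand.

Things in the scene. Friction and masses are not known exactly. Their poses are not given: they have to be found in the camera images.
- collar: Plaster pouring ring, off-white, top of the stack: outer diameter 32 mm, hole 16 mm, 24 mm high, about 30 g. At the start it stands loose on the flat top of the vase. Origin: centre of its underside; z up along its axis.
- vase: Small brown clay vase, solid to the touch and round, 72 mm high: foot 40 mm across, belly 50 mm across from 34 to 46 mm above its underside, flat top 37 mm across; about 160 g. At the start it stands on the plaster disc. Origin: centre of its underside; z up along its axis.
- disc: Round grey-white plaster disc, diameter 66 mm, 18 mm thick, about 75 g. At the start it lies on the long block, under the vase. Origin: centre of its underside; z up.
- base_block: Long off-white plaster mould block with four small dimples, 140 mm (its x) by 66 mm (its y), 38 mm high, about 400 g; bottom of the stack, standing loose on the table. Origin: centre of its underside; z up. At the start the stack is 152 mm high in all, its pieces centred on one another to about 8 mm.
- crate: Blue plastic open crate, fixed, 120 x 120 mm outside, walls 5 mm thick and 40 mm high, floor 5 mm thick (110 x 110 mm inside). Place of the ring. Origin: centre of its underside; x and y along its sides.
- wheel: Banding wheel, fixed and not turning: round metal plate 110 mm across on a short pedestal, its top 45 mm above the table. Place of the vase. Origin: centre of its underside, on the table, on the axis.
- tray: Shallow square wooden tray, fixed, 130 x 130 mm outside, rim 5 mm thick and 14 mm high above the table, floor 5 mm thick (120 x 120 mm inside). Place of the disc. Origin: centre of its underside; x and y along its sides.
- rack: Slatted wooden drying rack, fixed, 160 mm (its x) by 96 mm (its y), top of its six slats 24 mm above the table. Place of the long block, the block's long side along the rack's long side. Origin: centre of its underside; z up.
- pod: Bystander: dark red glazed seed-pod ornament, pointed, 58 mm across and 105 mm high, loose on the table; to be left alone. Origin: centre of its underside.
- jar: Bystander: closed round glaze jar with a lid, 64 mm across and 80 mm high, loose on the table; to be left alone. Origin: centre of its underside.
Not all that is in view belongs to the job. Of the things like the base_block, leave any that is pink, turquoise or yellow; of the rest the larger one is meant.

How it is judged:
By the outcome, as a careful person would: the job done as asked, in the order asked, and still so for the second after the job is handed in, with the robot touching nothing.
It also fails if it takes over 131 s, if anything falls off the work surface, if the arm or the gripper's body presses on something with over 40 N, if the wrist force passes 120 N, or if a joint passes its speed limit or range.

### The arm

A 6-joint arm with a two-finger parallel gripper is mounted at the origin on the work surface. World frame = base frame: x ahead of the robot, y to its left, z up, the work surface at z = 0. Lengths are in m, angles in rad, forces in N, time in s.
With the tool pointing down it reaches from about 0.3 to 0.775 m from the base axis. Payload 14.6 kg.
Tool frame: the origin (TCP) lies on the centre line of the jaws, within the pads' length; the fingertips stand ctrl.nose_length ahead of it and the grasp point (between the pads) lies 3 mm ahead of it (ctrl.nose_length is the distance from the TCP to the fingertips, in m); x points along the fingers, z is the direction in which the jaws open and shut, and the axes are right-handed (so a half turn about x gives the same grasp; the last joint's range is limited). The gripper opens to 94 mm and grips with 3 to 60 N. Pads are 16 mm wide; open, the fingers measure 119 mm over their backs; the gripper's body (75 mm by 177 mm) begins 78 mm behind the grasp point.
Start: joints at [-1.281, 0.3, 1.521, -0, 1.321, -0.067], TCP at [0.192, -0.515, 0.198] pointing down, gripper open.
Joint ranges: [-3.03, 3.03], [-0.79, 2.21], [0.23, 2.52], [-1.04, 4.18], [0, 3.07], [-2.55, 2.55]. Speed limits (rad/s): [2.22, 2.22, 2.57, 3.14, 3.14, 3.14].

### API

Orientations are given as a 3x3 rotation matrix whose columns are the frame's x, y, z axes.
In Python, from cell import sensors, grab_frame, camera_model, ticket, spotter, ctrl gives the robot as it stands.
- The arm moves only by the tool play_rows, never from a script. Its argument "series" is text: rows parted by semicolons, each of 7 numbers parted by spaces: the shift along the tool's x, y, z in m, then the turn, a rotation vector about the tool's x, y, z in degrees, then the opening in per cent of the stroke, from 0 (shut) to 100 (fully open). In form: dx dy dz rx ry rz jaw; .... A call has 1 to 20 rows; each row is the pose to reach, as a shift and turn from the pose measured when the call began, along the tool's axes at that moment; what a row does not reach only later rows make up. A row lasts 1/12 s, in which the tool goes at most 41.7 mm and 7.16 degrees, less where a joint would pass 70% of its speed; a pose out of reach is approached as far as the arm can. A call with a gripper value outside its range is refused whole. The fingers move at their own pace and stop on an object; "squeeze" is the grip in N (left out, the last holds). Time passes only in rows, so rows that repeat a pose let the fingers close. It gives the time, the measured TCP pose, the force and the opening at its end, in the units of the state.
- sensors.read_state(): the state, without advancing time (a new reading comes with each control period).
- grab_frame(name): name is "scene" or "top" or "wrist"; returns the picture (420x560x3 uint8, red, green, blue); there is no depth.
- camera_model(name): a dict with "intrinsics" (3x3 intrinsics, pixels), "origin" and "orientation" of the camera in the world. Camera axes: x right, y up, looking along -z (the intrinsics and any distortion apply to the point x, -y, -z); pixel columns grow to the right and rows downward; lengths in m; the calibration is good to about 2 mm. A picture is of the moment at which its call begins: read the wrist's pose just before it. camera_model takes no time and is no camera call; for the wrist camera it gives the pose at the moment of the call.
- ticket.job_done(): hands the job in, once; it reports no verdict.
Trained networks look in the newest picture that a camera, given by its name, has taken for a name from the list of things; names that differ only in an ending like _2 or _b are one class to them, and where a whole thing is asked for, a point or a joint stands for the part that bears it (a point fixed in the world has none). Each returns a list of dicts, best first, with "confidence" (0 to 1); they miss things now and then, are a little off and sometimes report something else, mostly with a low value. They report only what shows in the picture. A call takes as long as a camera call. They do not tell look-alikes from the thing itself.
- spotter.recognise(label, camera): "point" ([x, y, z] in m, in world coordinates, good to about 4 mm: the middle of the surface that is visible of it).
- spotter.tip_of(label, camera): "point" ([x, y, z] in m, in world coordinates, good to about 4 mm: a listed point, or the origin of a listed thing).
The state is a dict: "t": time; "joint_pos": joint angles; "joint_velocities": joint speeds; "joint_torque": joint torques, N m; "eef_pos": TCP position; "ee_rot": TCP orientation; "contact_force": force on the tool from outside, world axes, zero at the start; "wrist_torque": the same for the moment, N m; "grip_width": finger opening in m.
Only numpy, scipy, OpenCV 4.12 (cv2) and the standard library are available. Lean on these libraries where they do the work, as an engineer would, in place of code of your own. Each camera call takes 0.05 s, during which the arm holds its last target. There are 200 camera calls.

## Working session

There is one attempt and no reset: what is moved stays moved. The work goes in short steps, Python scripts to look and compute and a tool call to move; the robot and the scene stay as the last step left them, time stands still between calls to the robot, and variables do not carry over. Pictures are saved under pics/ and viewed, about 12 in all and at most 16, crops included, and the job is handed in when it is done.

Besides the shell and the picture viewer there is one more tool, called after "Call:" as name(argument=value, ...) on one line, values as JSON. play_rows: Moves the arm, as the interface text tells. Its arguments: {"type":"object","properties":{"series":{"type":"string"},"squeeze":{"type":"number"}},"required":["series"]}

```bash
mkdir -p pics; ls
python3 - <<'E'
from cell import *
import cv2,numpy as np
s=sensors.read_state(); print(s['t'],s['eef_pos'],np.round(s['ee_rot'],3).tolist(),s['grip_width'],ctrl.nose_length)
for c in ['top','scene']:
    cv2.imwrite(f'pics/{c}0.png',grab_frame(c)[:,:,::-1])
    m=camera_model(c); print(c,m)
    for l in ['collar','vase','disc','base_block','crate','wheel','tray','rack','pod','jar']:
        print(l,[(np.round(d['point'],3).tolist(),round(d['confidence'],2)) for d in spotter.tip_of(l,c)])
print(sensors.read_state()['t'])
E
```

```text
pics
0.0 [ 0.19201883 -0.51511613  0.19786771] [[-0.0, 0.937, 0.349], [0.001, 0.349, -0.937], [-1.0, 0.0, -0.001]] 0.09390370308137469 0.022
top {'intrinsics': array([[414.32273209,   0.        , 275.89276751],
       [  0.        , 414.32273209, 211.73403794],
       [  0.        ,   0.        ,   1.        ]]), 'origin': array([0.43924175, 0.02413942, 1.40773462]), 'orientation': array([[ 0.00403675,  0.99857582, -0.05319816],
       [-0.9999043 ,  0.00473461,  0.01299876],
       [ 0.01323212,  0.0531406 ,  0.99849937]])}
collar [([0.662, 0.162, 0.131], 0.66)]
vase [([0.657, 0.162, 0.055], 0.6)]
disc [([0.662, 0.157, 0.038], 0.68)]
base_block [([0.444, 0.167, 0.002], 0.95), ([0.651, 0.163, -0.004], 0.93), ([0.448, -0.322, 0.001], 0.74), ([0.216, 0.347, 0.002], 0.7), ([0.84, 0.143, 0.004], 0.64), ([0.624, 0.286, 0.001], 0.61)]
crate [([0.448, -0.323, -0.003], 0.73)]
wheel [([0.416, 0.338, 0.0], 0.93), ([0.726, -0.008, -0.002], 0.57)]
tray [([0.453, -0.006, 0.002], 0.83)]
rack [([0.645, -0.177, 0.002], 0.81)]
pod [([0.728, -0.009, 0.002], 0.56)]
jar [([0.599, -0.439, 0.002], 0.79), 
[... 294 characters left out ...]
3596896, -0.63906859,  0.55165987],
       [ 0.84420884,  0.40030054, -0.35647007],
       [ 0.00697908,  0.65677303,  0.75405602]])}
collar [([0.664, 0.165, 0.128], 0.62)]
vase [([0.661, 0.162, 0.055], 0.57)]
disc [([0.666, 0.16, 0.04], 0.67)]
base_block [([0.839, 0.141, -0.002], 0.98), ([0.446, 0.16, -0.001], 0.85), ([0.212, 0.345, -0.002], 0.62), ([0.424, 0.336, 0.001], 0.58), ([0.624, 0.284, 0.0], 0.57)]
crate [([0.449, -0.322, -0.005], 0.58)]
wheel [([0.42, 0.335, -0.0], 0.75), ([0.666, 0.164, 0.131], 0.66)]
tray [([0.453, -0.006, 0.001], 0.73)]
rack [([0.648, -0.181, -0.002], 0.69), ([0.452, -0.004, 0.0], 0.31)]
pod [([0.73, -0.01, 0.001], 0.89)]
jar [([0.6, -0.441, -0.004], 0.67)]
1.1
```

Run:
```python
import cv2
a=cv2.imread('pics/top0.png');cv2.imwrite('pics/top0b.png',cv2.resize(a[30:400,90:480],None,fx=1.6,fy=1.6,interpolation=cv2.INTER_CUBIC))
```

```text
(no output)
```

View pics/top0b.png

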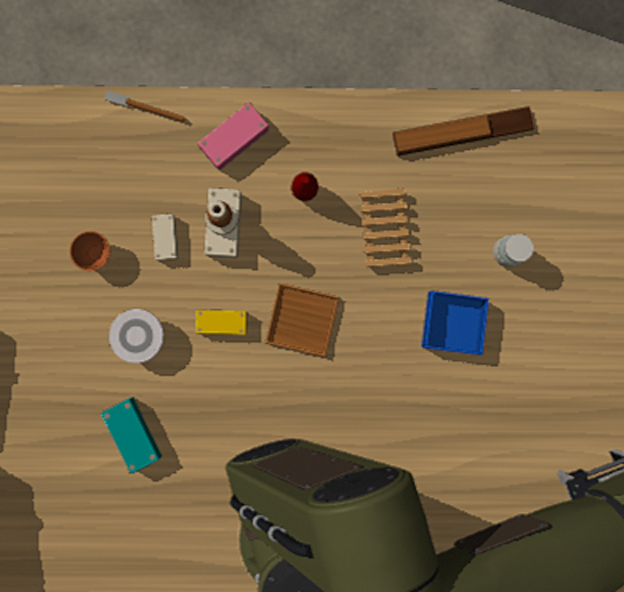

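View pics/scene0.png

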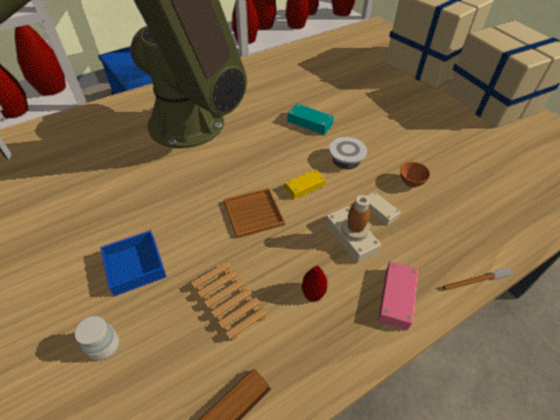

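Top view (crop scale 1.6): stack at crop (220,215), rack (388,228), tray (304,320), crate (456,323), wheel (136,336), pod (305,186), jar (515,250). The pieces that aren't in the job are the small off-white block at (164,237) and the pink, turquoise and yellow blocks. Next I'll measure the fixtures' yaws.

```bash
cat > h.py <<'E'
import numpy as np,cv2
from cell import *
def ray(c,u,v,z,m=None):
    m=m or camera_model(c);K=m['intrinsics'];R=np.array(m['orientation']);o=np.array(m['origin'])
    uv=np.atleast_2d(np.stack([u,v],-1)).astype(float)
    d=np.stack([(uv[:,0]-K[0,2])/K[0,0],-(uv[:,1]-K[1,2])/K[1,1],-np.ones(len(uv))],-1)@R.T
    return o+d*((z-o[2])/d[:,2])[:,None]
def proj(c,P,m=None):
    m=m or camera_model(c);K=m['intrinsics'];p=(np.atleast_2d(P)-m['origin'])@np.array(m['orientation'])
    return np.stack([K[0,0]*p[:,0]/-p[:,2]+K[0,2],K[1,1]*-p[:,1]/-p[:,2]+K[1,2]],-1)
def rect(mask,c,z,m=None):
    cs=max(cv2.findContours(mask.astype(np.uint8),0,1)[0],key=cv2.contourArea)[:,0]
    P=ray(c,cs[:,0],cs[:,1],z,m)[:,:2]
    r=cv2.minAreaRect((P*1000).astype(np.float32));return np.round(r[0],1),np.round(r[1],1),round(r[2],1)
def go(p,ang=None):
    """tool shift to world TCP p; ang = world angle (deg) of the jaw axis (mod 180)"""
    s=sensors.read_state();R=np.array(s['ee_rot']);d=R.T@(np.array(p)-s['eef_pos'])
    out=[round(float(x),4) for x in d]
    if ang is not None:
        cur=np.degrees(np.arctan2(R[1,2],R[0,2])); t=(ang-cur+90)%180-90
        out.append(('rx',round(float(-t),1),'j6',round(float(s['joint_pos'][5]),3)))
    print('go',p,ang,out)
E
python3 - <<'E'
from h import *
a=cv2.imread('pics/top0.png');h=cv2.cvtColor(a,cv2.COLOR_BGR2HSV).astype(int)
H,S,V=h[...,0],h[...,1],h[...,2]
print('crate',rect((abs(H-112)<12)&(S>150)&(V>50),'top',0.04))
print('stackblock hue',a[150,228],a[120,228])
w=np.zeros(H.shape,bool);w[140:195,212:245]=1
print('block',rect(w&(S<60)&(V>140),'top',0.038))
t=cv2.resize(a[140:260,250:360],None,fx=5,fy=5,interpolation=cv2.INTER_CUBIC);cv2.imwrite('pics/rt.png',t)
go([0.66,0.1,0.33],0)
E
```

```text
crate (array([ 449. , -319.2]), array([124.1, 117.9]), 82.8)
stackblock hue [145 169 181] [118  95 188]
block (array([623.1, 166.5]), array([63.8, 70.2]), 86.3)
go [0.66, 0.1, 0.33] 0 [-0.1316, 0.6534, -0.4131, ('rx', -69.6, 'j6', -0.067)]
```

View pics/rt.png

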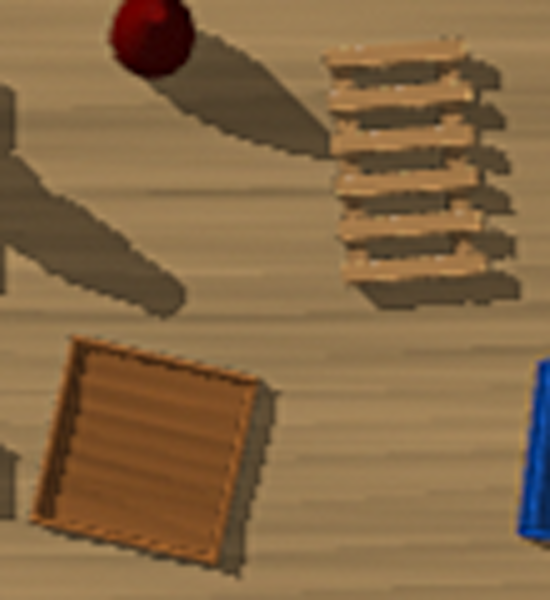

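Crop at 5x: rack top corners are at (325,50), (465,40), (485,270), (345,282). Tray rim corners are at (75,338), (262,380), (215,565), (32,522).

Run:
```python
from h import *
for n,q,z in [('rack',[(325,50),(465,40),(485,270),(345,282)],.022),('tray',[(75,338),(262,380),(215,565),(32,522)],.014)]:
    q=np.array(q)/5+[250,140]-.4;P=ray('top',q[:,0],q[:,1],z)[:,:2];print(n,P.round(3).tolist(),P.mean(0),cv2.minAreaRect((P*1000).astype(np.float32)))
m=camera_model('wrist');s=sensors.read_state();R=np.array(s['ee_rot'])
print('wrist cam in tool',R.T@(m['origin']-s['eef_pos']),(R.T@m['orientation']).round(2).tolist(),m['intrinsics'][0])
# jaw along block yaw ~ 86deg -> width is y; view
go([0.60,0.16,0.33],90)
go([0.60,0.16,0.33],-3)
```

```text
rack [[0.724, -0.124], [0.732, -0.219], [0.575, -0.232], [0.567, -0.137]] [ 0.6493964  -0.17789704] ((649.3916625976562, -178.007080078125), (157.90255737304688, 95.1954116821289), 4.837004661560059)
tray [[0.529, 0.044], [0.501, -0.082], [0.377, -0.051], [0.405, 0.072]] [ 0.45271731 -0.00406426] ((452.6823425292969, -4.85345458984375), (129.173095703125, 128.20806884765625), 77.1875991821289)
wrist cam in tool [-1.86392062e-01  8.35803165e-02 -5.11776616e-05] [[0.0, 0.28, -0.96], [0.0, 0.96, 0.28], [1.0, -0.0, 0.0]] [337.27807665   0.         280.82036015]
go [0.6, 0.16, 0.33] 90 [-0.1316, 0.6181, -0.4903, ('rx', 20.4, 'j6', -0.067)]
go [0.6, 0.16, 0.33] -3 [-0.1316, 0.6181, -0.4903, ('rx', -66.6, 'j6', -0.067)]
```

Measured centres and yaws:

| Fixture | Centre (m) | Yaw |
|---|---|---|
| Rack | (0.648, -0.178) | 4.8° |
| Tray | (0.453, -0.005) | -12.8° |
| Crate | (0.449, -0.322) | -7° |
| Wheel | (0.418, 0.337) | round |

The sizes match those given. I'll move above the stack.

Run:
```python
from h import *
go([0.655,0.16,0.28])
```

```text
go [0.655, 0.16, 0.28] None [-0.0816, 0.6696, -0.4711]
```

Call:
play_rows(series="-0.08 0.1 -0.07 0 0 0 100;-0.08 0.67 -0.47 0 0 0 100;-0.08 0.67 -0.47 0 0 0 100;-0.08 0.67 -0.47 0 0 0 100;-0.08 0.67 -0.47 0 0 0 100;-0.08 0.67 -0.47 0 0 0 100;-0.08 0.67 -0.47 0 0 0 100;-0.08 0.67 -0.47 0 0 0 100;-0.08 0.67 -0.47 0 0 0 100;-0.08 0.67 -0.47 0 0 0 100;-0.08 0.67 -0.47 0 0 0 100;-0.08 0.67 -0.47 0 0 0 100;-0.08 0.67 -0.47 0 0 0 100;-0.08 0.67 -0.47 0 0 0 100;-0.08 0.67 -0.47 0 0 0 100;-0.08 0.67 -0.47 0 0 0 100;-0.08 0.67 -0.47 0 0 0 100;-0.08 0.67 -0.47 0 0 0 100;-0.08 0.67 -0.47 0 0 0 100;-0.08 0.67 -0.47 0 0 0 100")

```text
t: 2.77
eef_pos: [0.6565, 0.1616, 0.2783]
ee_rot: [[-0.0, 0.937, 0.35], [0.0, 0.35, -0.937], [-1.0, 0.0, -0.0]]
contact_force: [0.9, -0.2, -0.2]
grip_width: 0.094
```

```bash
cat > look.py <<'E'
import sys
from h import *
m=camera_model('wrist');a=grab_frame('wrist')[:,:,::-1];cv2.imwrite(f'pics/{sys.argv[1]}.png',a)
for l in sys.argv[2:]: print(l,[(np.round(d['point'],3).tolist(),round(d['confidence'],2)) for d in spotter.tip_of(l,'wrist')])
np.save(f'pics/{sys.argv[1]}.npy',m,allow_pickle=True)
E
python3 look.py w1 collar vase disc base_block
```

```text
collar [([0.661, 0.164, 0.124], 0.58)]
vase [([0.663, 0.162, 0.031], 0.65), ([0.66, 0.159, 0.06], 0.6)]
disc [([0.662, 0.161, 0.034], 0.75)]
base_block [([0.446, 0.165, 0.001], 0.97), ([0.622, 0.286, -0.002], 0.95), ([0.841, 0.144, -0.001], 0.86)]
```

View pics/w1.png

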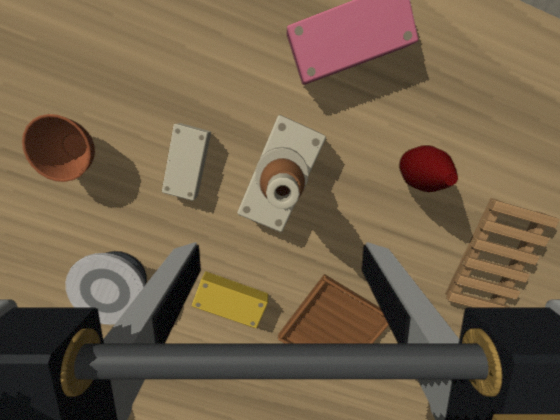

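Wrist view: the ring's hole is at (283,190). Block top corners are at about (280,117), (327,135), (281,231), (238,211).

Run:
```python
from h import *
m=np.load('pics/w1.npy',allow_pickle=True).item()
print('ring',ray('w',[283.5],[188],.152,m),ray('w',[283],[190],.152,m))
q=np.array([(280,117),(327,135),(281,231),(238,211)]);P=ray('w',q[:,0],q[:,1],.038,m)[:,:2];print(P.round(3).tolist(),P.mean(0),cv2.minAreaRect((P*1000).astype(np.float32)))
a=cv2.imread('pics/w1.png');cv2.imwrite('pics/w1c.png',cv2.resize(a[100:250,220:340],None,fx=4,fy=4,interpolation=cv2.INTER_CUBIC))
go([.662,.164,.152])
```

```text
ring [[0.66708725 0.16331515 0.152     ]] [[0.66509321 0.16307296 0.152     ]]
[[0.724, 0.189], [0.724, 0.126], [0.586, 0.135], [0.592, 0.199]] [0.65655875 0.16232267] ((657.0591430664062, 162.65927124023438), (63.45842742919922, 139.01800537109375), 86.2890625)
go [0.662, 0.164, 0.152] None [0.1261, 0.008, -0.0027]
```

View pics/w1c.png

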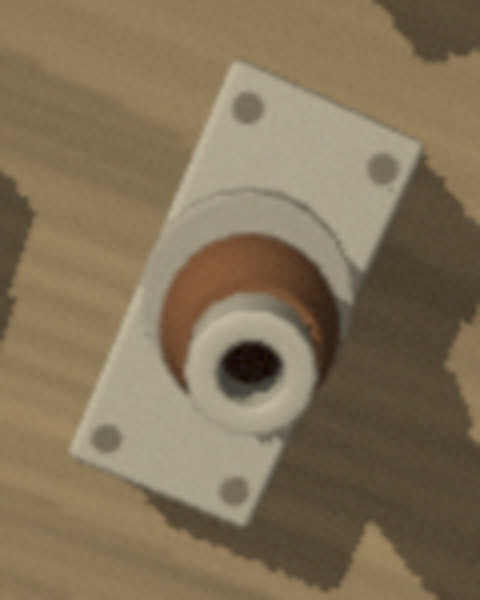

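Call:
play_rows(series="0.04 0.0066 0.001 0 0 0 70;0.075 0.0066 0.001 0 0 0 60;0.1 0.0066 0.001 0 0 0 55;0.115 0.0066 0.001 0 0 0 55;0.125 0.0066 0.001 0 0 0 55;0.125 0.0066 0.001 0 0 0 55;0.125 0.0066 0.001 0 0 0 48;0.125 0.0066 0.001 0 0 0 42;0.125 0.0066 0.001 0 0 0 38;0.125 0.0066 0.001 0 0 0 34;0.125 0.0066 0.001 0 0 0 28;0.125 0.0066 0.001 0 0 0 20;0.125 0.0066 0.001 0 0 0 20;0.125 0.0066 0.001 0 0 0 20;0.125 0.0066 0.001 0 0 0 20;0.125 0.0066 0.001 0 0 0 20", squeeze=12)

```text
t: 4.35
eef_pos: [0.662, 0.16, 0.1531]
ee_rot: [[-0.001, 0.937, 0.349], [-0.0, 0.349, -0.937], [-1.0, -0.001, 0.0]]
contact_force: [-0.4, 0.7, -0.3]
grip_width: 0.0185
```

```bash
python3 look.py w2 collar; python3 -c "
from h import *
s=sensors.read_state();print(s['eef_pos'],s['contact_force'],s['grip_width'])"
```

```text
collar [([0.658, 0.162, 0.127], 0.84)]
[0.66199373 0.16001582 0.15304208] [-3.37063394e-01  1.53245854e-04 -1.15627027e+00] 0.018645984044865546
```

View pics/w2.png

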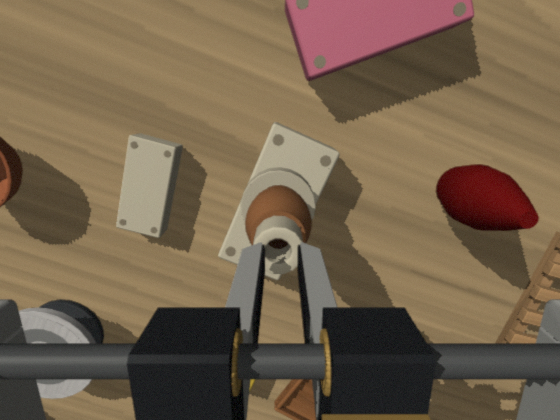

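Run:
```python
from h import *
m=np.load('pics/w2.npy',allow_pickle=True).item();s=sensors.read_state();R=np.array(s['ee_rot']);p=np.array(s['eef_pos'])
for d in [(0,0,0),(.022,0,0),(.022,0,.0095),(.022,0,-.0095),(-.0,.008,.0095),(-.0,.008,-.0095)]: print(d,proj('w',p+R@d,m).round(0))
print('ringtop',ray('w',[276],[246],.152,m))
a=cv2.imread('pics/w2.png');cv2.imwrite('pics/w2c.png',cv2.resize(a[160:310,200:360],None,fx=5,fy=4,interpolation=cv2.INTER_CUBIC))
```

```text
(0, 0, 0) [[281. 253.]]
(0.022, 0, 0) [[281. 239.]]
(0.022, 0, 0.0095) [[296. 239.]]
(0.022, 0, -0.0095) [[267. 239.]]
(-0.0, 0.008, 0.0095) [[297. 241.]]
(-0.0, 0.008, -0.0095) [[265. 241.]]
ringtop [[0.66473102 0.16445901 0.152     ]]
```

View pics/w2c.png

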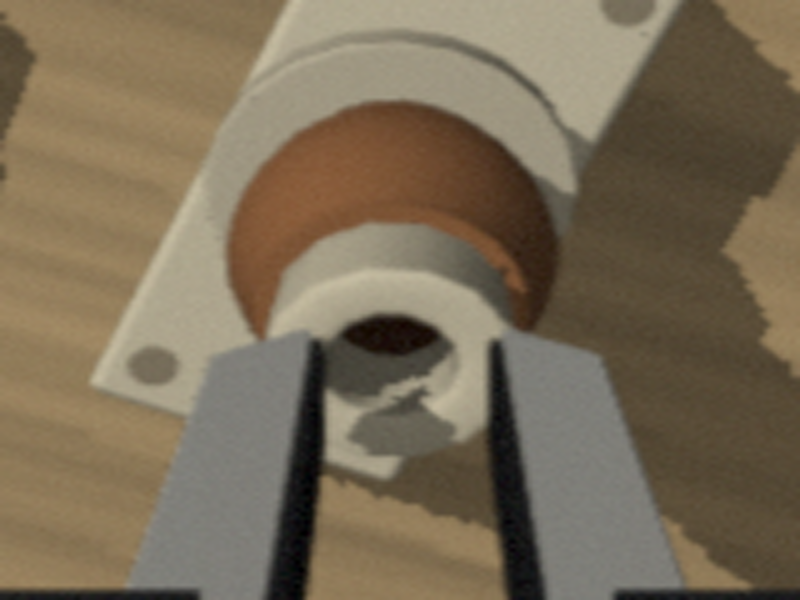

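Run:
```python
from h import *
print([x for x in dir(ctrl) if x[0]!='_'],ctrl.nose_length)
a=grab_frame('scene')[:,:,::-1];s=sensors.read_state();R=np.array(s['ee_rot']);p=np.array(s['eef_pos'])
print(s['grip_width'])
q=proj('scene',np.array([p,p+[0,0,-.022],[.664,.164,.152],[.664,.164,.128]]));print(q.round(1))
u,v=q[0].astype(int);cv2.imwrite('pics/s1.png',cv2.resize(a[v-60:v+70,u-70:u+70],None,fx=5,fy=4.6,interpolation=cv2.INTER_CUBIC));print(u,v)
```

```text
['Unreachable', 'nose_length'] 0.022
0.018936796498706044
[[361.9 199.6]
 [360.3 206.1]
 [363.7 199.7]
 [362.  206.8]]
361 199
```

View pics/s1.png

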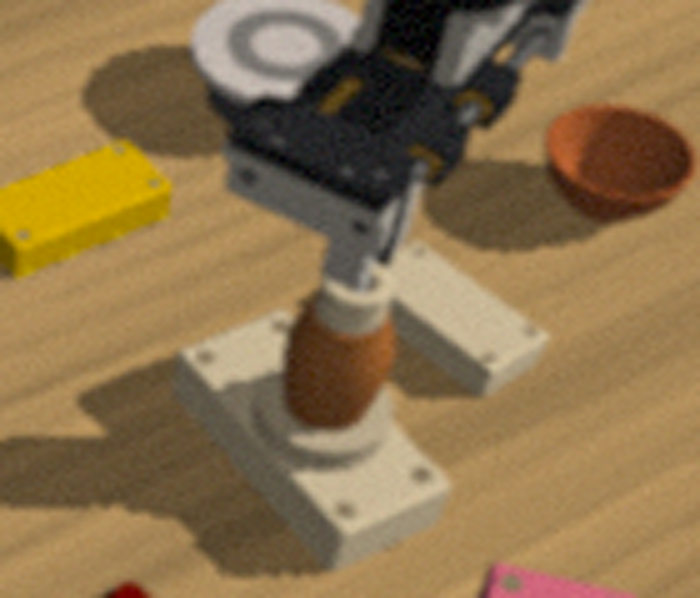

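The jaw reads 18.6 mm, so it closed on air. The wrist crop and the scene crop both show the fingertips just above the ring's top, and a finger shadow falls on it. The real tips are therefore about 25 mm higher than `nose_length` implies. I'll open, go 20 mm lower and close gently, which is safe either way.

Call:
play_rows(series="0 0 -0.002 0 0 0 60;0 0 -0.002 0 0 0 80;0 0 -0.002 0 0 0 80;0.005 0 -0.002 0 0 0 80;0.01 0 -0.002 0 0 0 80;0.015 0 -0.002 0 0 0 80;0.018 0 -0.002 0 0 0 80;0.02 0 -0.002 0 0 0 80;0.02 0 -0.002 0 0 0 60;0.02 0 -0.002 0 0 0 50;0.02 0 -0.002 0 0 0 42;0.02 0 -0.002 0 0 0 38;0.02 0 -0.002 0 0 0 34;0.02 0 -0.002 0 0 0 28;0.02 0 -0.002 0 0 0 20;0.02 0 -0.002 0 0 0 20;0.02 0 -0.002 0 0 0 20", squeeze=12)

```text
t: 5.92
eef_pos: [0.6613, 0.1619, 0.1332]
ee_rot: [[-0.0, 0.937, 0.349], [-0.0, 0.349, -0.937], [-1.0, -0.0, 0.0]]
contact_force: [-0.7, -0.3, 0.8]
grip_width: 0.032
```

The grip holds at 32.0 mm, which is the ring's diameter. I'll lift and carry it above the crate.

Call:
play_rows(series="-0.006 0 0 0 0 0 20;-0.02 0 0 0 0 0 20;-0.04 0 0 0 0 0 20;-0.06 -0.01 0.01 0 0 0 20;-0.07 -0.03 0.03 0 0 0 20;-0.07 -0.055 0.057 0 0 0 20;-0.07 -0.083 0.085 0 0 0 20;-0.07 -0.111 0.114 0 0 0 20;-0.07 -0.139 0.143 0 0 0 20;-0.07 -0.167 0.172 0 0 0 20;-0.07 -0.195 0.2 0 0 0 20;-0.07 -0.223 0.23 0 0 0 20;-0.07 -0.251 0.26 0 0 0 20;-0.07 -0.28 0.29 0 0 0 20;-0.07 -0.308 0.318 0 0 0 20;-0.07 -0.333 0.343 0 0 0 20;-0.07 -0.352 0.363 0 0 0 20;-0.07 -0.364 0.376 0 0 0 20;-0.07 -0.3676 0.3795 0 0 0 20;-0.07 -0.3676 0.3795 0 0 0 20")

```text
t: 7.58
eef_pos: [0.449, -0.3228, 0.2037]
ee_rot: [[-0.0, 0.938, 0.348], [-0.0, 0.348, -0.938], [-1.0, -0.0, 0.0]]
contact_force: [-0.5, 0.8, -0.1]
grip_width: 0.0321
```

```bash
python3 look.py w3 crate collar; python3 -c "
from h import *
go([.449,-.322,.2])
go([.449,-.322,.0105])"
```

```text
crate [([0.448, -0.327, -0.004], 0.79), ([0.451, -0.002, -0.002], 0.23)]
collar [([0.448, -0.323, 0.199], 0.58)]
go [0.449, -0.322, 0.2] None [0.0036, -0.0013, 0.0005]
go [0.449, -0.322, 0.0105] None [0.1931, -0.0012, 0.0005]
```

View pics/w3.png

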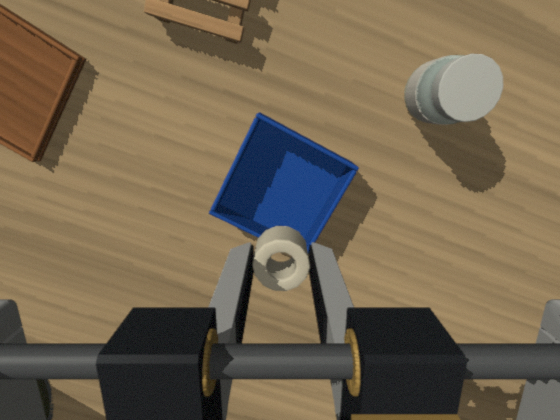

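Wrist view: the ring is held upright between the tips at (281,265), and the crate is in view around (285,185). The network puts the ring's underside at z=0.199, which agrees with my 0.1985. I'll lower it.

Call:
play_rows(series="0.02 -0.001 0.0005 0 0 0 20;0.05 -0.001 0.0005 0 0 0 20;0.085 -0.001 0.0005 0 0 0 20;0.12 -0.001 0.0005 0 0 0 20;0.15 -0.001 0.0005 0 0 0 20;0.17 -0.001 0.0005 0 0 0 20;0.18 -0.001 0.0005 0 0 0 20;0.186 -0.001 0.0005 0 0 0 20;0.188 -0.001 0.0005 0 0 0 20;0.19 -0.001 0.0005 0 0 0 20;0.19 -0.001 0.0005 0 0 0 20;0.19 -0.001 0.0005 0 0 0 20")

```text
t: 8.73
eef_pos: [0.4496, -0.3222, 0.0146]
ee_rot: [[0.001, 0.937, 0.35], [-0.001, 0.35, -0.937], [-1.0, 0.0, 0.001]]
contact_force: [1.0, 1.2, 0.5]
grip_width: 0.0317
```

Call:
play_rows(series="0.001 0 0 0 0 0 20;0.002 0 0 0 0 0 20;0.003 0 0 0 0 0 20;0.0035 0 0 0 0 0 20;0.0035 0 0 0 0 0 20")

```text
t: 9.15
eef_pos: [0.4496, -0.3222, 0.0109]
ee_rot: [[0.001, 0.937, 0.35], [-0.001, 0.35, -0.937], [-1.0, 0.0, 0.001]]
contact_force: [0.0, 0.6, 0.1]
grip_width: 0.0317
```

Call:
play_rows(series="0.0005 0 0 0 0 0 20;0.001 0 0 0 0 0 20;0.0015 0 0 0 0 0 20;0.0015 0 0 0 0 0 20")

```text
t: 9.48
eef_pos: [0.4497, -0.3223, 0.0101]
ee_rot: [[0.001, 0.937, 0.35], [-0.001, 0.35, -0.937], [-1.0, 0.001, 0.001]]
contact_force: [-3.7, 2.7, 7.2]
grip_width: 0.0314
```

Call:
play_rows(series="0 0 0 0 0 0 40;0 0 0 0 0 0 50;0 0 0 0 0 0 50;-0.01 0 0 0 0 0 50;-0.03 0 0 0 0 0 50;-0.07 0 0 0 0 0 60;-0.11 0 0 0 0 0 80;-0.15 0 0 0 0 0 100;-0.19 0.03 -0.03 0 0 0 100;-0.22 0.06 -0.06 0 0 0 100;-0.22 0.09 -0.09 0 0 0 100;-0.22 0.12 -0.12 0 0 0 100;-0.22 0.15 -0.15 0 0 0 100;-0.22 0.18 -0.18 0 0 0 100;-0.22 0.21 -0.21 0 0 0 100;-0.22 0.24 -0.24 0 0 0 100;-0.22 0.27 -0.27 0 0 0 100;-0.22 0.3 -0.3 0 0 0 100;-0.22 0.33 -0.33 0 0 0 100;-0.22 0.35 -0.36 0 0 0 100")

```text
t: 11.15
eef_pos: [0.6442, 0.1171, 0.2304]
ee_rot: [[0.001, 0.937, 0.35], [-0.001, 0.35, -0.937], [-1.0, 0.001, 0.002]]
contact_force: [0.8, -0.3, -0.1]
grip_width: 0.0941
```

```bash
python3 look.py w4 vase disc; python3 -c "
from h import *
grab_frame('top');grab_frame('scene')
for l in ['collar','vase']:
  for c in ['top','scene']: print(l,c,[(np.round(d['point'],3).tolist(),round(d['confidence'],2)) for d in spotter.tip_of(l,c)])
go([.66,.161,.2])
a=cv2.imread('pics/w4.png');b=grab_frame('scene')[170:330,60:200,::-1]
cv2.imwrite('pics/w4b.png',np.hstack([a,cv2.resize(b,(240,420))[:,:,:]]))"
```

```text
vase [([0.662, 0.161, 0.058], 0.67)]
disc []
collar top [([0.451, -0.321, 0.004], 0.63)]
collar scene [([0.454, -0.321, 0.005], 0.51)]
vase top [([0.659, 0.164, 0.06], 0.55)]
vase scene [([0.66, 0.162, 0.053], 0.79), ([0.597, -0.44, -0.001], 0.75)]
go [0.66, 0.161, 0.2] None [0.0303, 0.0317, -0.0384]
```

View pics/w4b.png

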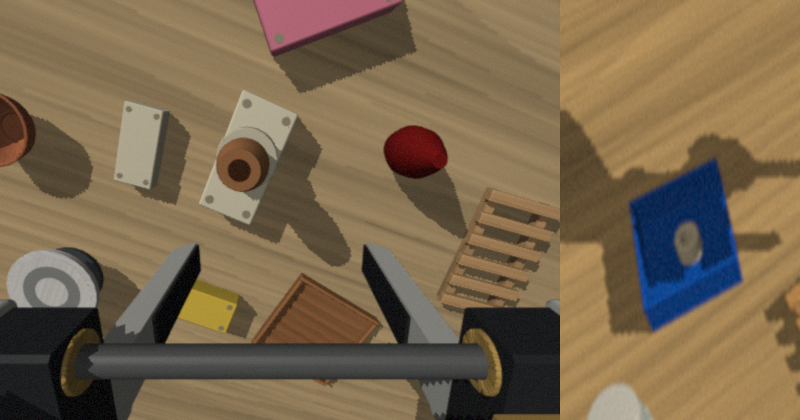

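The ring stands in the crate (scene inset). The vase top is at (240,169) and the vase at about (0.660, 0.162). I'll descend for a belly grasp.

Call:
play_rows(series="0.02 0.02 -0.024 0 0 0 100;0.045 0.0307 -0.0366 0 0 0 100;0.075 0.0307 -0.0366 0 0 0 100;0.105 0.0307 -0.0366 0 0 0 90;0.125 0.0307 -0.0366 0 0 0 85;0.14 0.0307 -0.0366 0 0 0 85;0.15 0.0307 -0.0366 0 0 0 85;0.1565 0.0307 -0.0366 0 0 0 85;0.1565 0.0307 -0.0366 0 0 0 80;0.1565 0.0307 -0.0366 0 0 0 70;0.1565 0.0307 -0.0366 0 0 0 64;0.1565 0.0307 -0.0366 0 0 0 60;0.1565 0.0307 -0.0366 0 0 0 57;0.1565 0.0307 -0.0366 0 0 0 54;0.1565 0.0307 -0.0366 0 0 0 51;0.1565 0.0307 -0.0366 0 0 0 48;0.1565 0.0307 -0.0366 0 0 0 40;0.1565 0.0307 -0.0366 0 0 0 40;0.1565 0.0307 -0.0366 0 0 0 40", squeeze=25)

```text
t: 13.23
eef_pos: [0.66, 0.1591, 0.0742]
ee_rot: [[0.002, 0.937, 0.349], [-0.001, 0.349, -0.937], [-1.0, 0.002, 0.001]]
contact_force: [-1.7, 2.4, 5.7]
grip_width: 0.0491
```

Call:
play_rows(series="-0.005 0 0 0 0 0 40;-0.015 0 0 0 0 0 40;-0.03 0 0 0 0 0 40;-0.05 0 0 0 0 0 40;-0.07 -0.003 -0.005 0 0 0 40;-0.08 -0.011 -0.017 0 0 0 40;-0.08 -0.024 -0.036 0 0 0 40;-0.08 -0.039 -0.06 0 0 0 40;-0.08 -0.055 -0.084 0 0 0 40;-0.08 -0.071 -0.108 0 0 0 40;-0.08 -0.087 -0.132 0 0 0 40;-0.08 -0.103 -0.156 0 0 0 40;-0.08 -0.119 -0.18 0 0 0 40;-0.08 -0.134 -0.204 0 0 0 40;-0.08 -0.147 -0.225 0 0 0 40;-0.08 -0.157 -0.24 0 0 0 40;-0.08 -0.163 -0.249 0 0 0 40;-0.08 -0.1646 -0.2512 0 0 0 40;-0.08 -0.1646 -0.2512 0 0 0 40;-0.08 -0.1646 -0.2512 0 0 0 40")

```text
t: 14.9
eef_pos: [0.4187, 0.3367, 0.1537]
ee_rot: [[0.002, 0.937, 0.349], [-0.001, 0.349, -0.937], [-1.0, 0.002, 0.002]]
contact_force: [0.0, -1.0, -2.0]
grip_width: 0.049
```

```bash
python3 look.py w5 vase wheel; python3 -c "
from h import *
print(np.round(sensors.read_state()['joint_pos'],2))
a=cv2.imread('pics/w5.png');b=grab_frame('scene')[90:230,270:420,::-1]
cv2.imwrite('pics/w5b.png',np.hstack([a[:,100:460],cv2.resize(b,(400,420),interpolation=2)]))
for l in ['vase','wheel']: print(l,[(np.round(d['point'],3).tolist(),round(d['confidence'],2)) for d in spotter.tip_of(l,'scene')])
go([.418,.337,.066])"
```

```text
vase [([0.421, 0.336, 0.138], 0.72)]
wheel [([0.419, 0.337, -0.001], 0.86)]
[ 0.61  0.31  1.61 -0.    1.21  1.83]
vase [([0.418, 0.337, 0.133], 0.59)]
wheel [([0.418, 0.333, 0.002], 0.83)]
go [0.418, 0.337, 0.066] None [0.0874, -0.0004, -0.0004]
```

View pics/w5b.png

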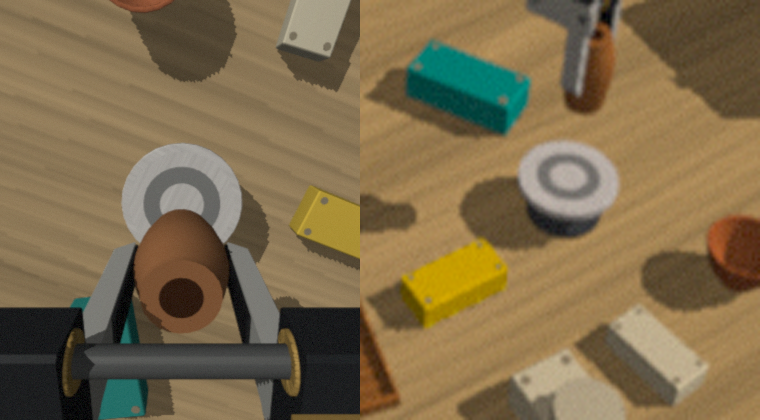

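The vase is held upright, with the wheel centred under it (image columns 281 and 282). I'll lower it.

Call:
play_rows(series="0.01 0 0 0 0 0 40;0.025 0 0 0 0 0 40;0.045 0 0 0 0 0 40;0.065 0 0 0 0 0 40;0.077 0 0 0 0 0 40;0.083 0 0 0 0 0 40;0.086 0 0 0 0 0 40;0.0875 0 0 0 0 0 40;0.0885 0 0 0 0 0 40;0.0885 0 0 0 0 0 40;0.0885 0 0 0 0 0 40")

```text
t: 16.12
eef_pos: [0.4188, 0.3369, 0.0655]
ee_rot: [[0.003, 0.937, 0.348], [-0.0, 0.348, -0.937], [-1.0, 0.002, 0.001]]
contact_force: [0.6, 0.2, -1.9]
grip_width: 0.0491
```

Call:
play_rows(series="0.0005 0 0 0 0 0 40;0.001 0 0 0 0 0 40;0.0015 0 0 0 0 0 40;0.002 0 0 0 0 0 40;0.0022 0 0 0 0 0 40;0.0022 0 0 0 0 0 40")

```text
t: 16.62
eef_pos: [0.4187, 0.3369, 0.0632]
ee_rot: [[0.003, 0.937, 0.348], [-0.0, 0.348, -0.937], [-1.0, 0.002, 0.001]]
contact_force: [-0.2, 0.8, -1.5]
grip_width: 0.0491
```

Call:
play_rows(series="0.0005 0 0 0 0 0 40;0.001 0 0 0 0 0 40;0.0015 0 0 0 0 0 40;0.0015 0 0 0 0 0 40")

```text
t: 16.95
eef_pos: [0.4191, 0.337, 0.0631]
ee_rot: [[0.004, 0.937, 0.348], [0.0, 0.348, -0.937], [-1.0, 0.003, 0.001]]
contact_force: [-5.6, -4.3, 14.1]
grip_width: 0.0494
```

Contact at the predicted height with 14 N. I'll release, rise, then turn the jaws along the block's length for the disc.

Call:
play_rows(series="-0.0007 0 0 0 0 0 45;-0.001 0 0 0 0 0 54;-0.001 0 0 0 0 0 60;-0.001 0 0 0 0 0 70;-0.001 0 0 0 0 0 75;-0.01 0 0 0 0 0 80;-0.03 0 0 0 0 0 85;-0.06 0 0 0 0 0 90;-0.1 0 0 0 0 0 100;-0.13 0.015 0.02 -5 0 0 100;-0.15 0.035 0.05 -12 0 0 100;-0.15 0.055 0.08 -19 0 0 100;-0.15 0.075 0.11 -26 0 0 100;-0.15 0.095 0.14 -33 0 0 100;-0.15 0.115 0.17 -40 0 0 100;-0.15 0.13 0.195 -47 0 0 100;-0.15 0.145 0.22 -54 0 0 100;-0.15 0.16 0.24 -60 0 0 100;-0.15 0.1664 0.2495 -66 0 0 100;-0.15 0.1664 0.2495 -66 0 0 100")

```text
t: 18.62
eef_pos: [0.6626, 0.1593, 0.2137]
ee_rot: [[0.003, 0.06, 0.998], [-0.0, 0.998, -0.06], [-1.0, 0.0, 0.003]]
contact_force: [-0.4, -0.4, -0.1]
grip_width: 0.0942
```

```bash
python3 look.py w6 disc base_block; python3 -c "
from h import *
s=sensors.read_state();print(s['eef_pos'],np.round(s['ee_rot'],3).tolist())
a=cv2.imread('pics/w6.png');b=grab_frame('scene')[90:230,270:420,::-1]
cv2.imwrite('pics/w6b.png',np.hstack([a,cv2.resize(b[20:110,30:110],(240,270),interpolation=2) if 0 else cv2.copyMakeBorder(cv2.resize(b[20:110,30:110],(240,270),interpolation=2),0,150,0,0,0)]))
for c in ['scene','top']: 
  if c=='top': grab_frame(c)
  for l in ['vase','disc']: print(l,[(np.round(d['point'],3).tolist(),round(d['confidence'],2)) for d in spotter.tip_of(l,c)])
"
```

```text
disc [([0.662, 0.163, 0.032], 0.83)]
base_block [([0.622, 0.286, -0.001], 0.85), ([0.446, 0.165, -0.001], 0.65), ([0.838, 0.143, -0.003], 0.61)]
[0.66079169 0.16177265 0.21427291] [[0.004, 0.066, 0.998], [0.0, 0.998, -0.066], [-1.0, 0.0, 0.004]]
vase [([0.42, 0.336, 0.04], 0.55)]
disc [([0.664, 0.159, 0.043], 0.73), ([0.449, -0.003, -0.0], 0.42)]
vase [([0.419, 0.341, 0.045], 0.64)]
disc []
```

View pics/w6b.png

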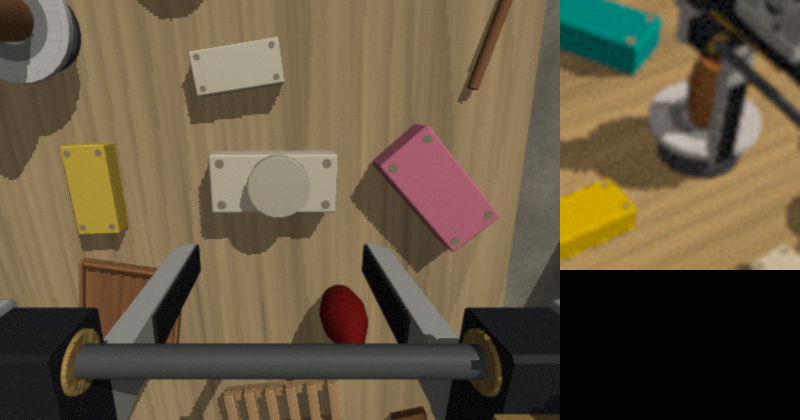

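Disc centre at (278,186) and block face (208–337, 152–213). The vase stands upright on the wheel in the inset.

Run:
```python
from h import *
m=np.load('pics/w6.npy',allow_pickle=True).item()
print('disc',ray('w',[278.5],[185],.056,m))
q=np.array([(209,153),(337,152),(336,212),(212,212)]);P=ray('w',q[:,0],q[:,1],.038,m)[:,:2];print(P.round(3).tolist(),cv2.minAreaRect((P*1000).astype(np.float32)))
go([.663,.160,.05],-3.7)
```

```text
disc [[0.66142653 0.16591338 0.056     ]]
[[0.589, 0.201], [0.726, 0.194], [0.724, 0.127], [0.585, 0.135]] ((656.2293090820312, 164.7225799560547), (67.0576171875, 139.3096466064453), 86.51158142089844)
go [0.663, 0.16, 0.05] -3.7 [0.1643, -0.0016, 0.0014, ('rx', 0.1, 'j6', 0.249)]
```

Call:
play_rows(series="0.03 0.0013 0.0015 0 0 0 100;0.065 0.0013 0.0015 0 0 0 100;0.1 0.0013 0.0015 0 0 0 100;0.13 0.0013 0.0015 0 0 0 100;0.15 0.0013 0.0015 0 0 0 100;0.16 0.0013 0.0015 0 0 0 100;0.168 0.0013 0.0015 0 0 0 100;0.172 0.0013 0.0015 0 0 0 100;0.174 0.0013 0.0015 0 0 0 100;0.174 0.0013 0.0015 0 0 0 100")

```text
t: 19.9
eef_pos: [0.6638, 0.163, 0.0412]
ee_rot: [[0.005, 0.063, 0.998], [0.0, 0.998, -0.063], [-1.0, 0.001, 0.005]]
contact_force: [-0.4, 0.0, -0.2]
grip_width: 0.094
```

Call:
play_rows(series="0.001 0 0 0 0 0 100;0.002 0 0 0 0 0 100;0.002 0 0 0 0 0 100")

```text
t: 20.15
eef_pos: [0.664, 0.1631, 0.0398]
ee_rot: [[0.006, 0.063, 0.998], [0.001, 0.998, -0.063], [-1.0, 0.001, 0.006]]
contact_force: [0.5, -0.8, 0.4]
grip_width: 0.094
```

Call:
play_rows(series="0.001 0 0 0 0 0 100;0.002 0 0 0 0 0 100;0.002 0 0 0 0 0 100")

```text
t: 20.4
eef_pos: [0.664, 0.163, 0.0376]
ee_rot: [[0.006, 0.063, 0.998], [0.001, 0.998, -0.063], [-1.0, 0.001, 0.006]]
contact_force: [0.0, 0.2, 0.2]
grip_width: 0.0941
```

Call:
play_rows(series="0.001 0 0 0 0.35 0 100;0.002 0 0 0 0.35 0 100;0.002 0 0 0 0.35 0 100")

```text
t: 20.65
eef_pos: [0.6639, 0.163, 0.0353]
ee_rot: [[-0.001, 0.063, 0.998], [0.001, 0.998, -0.063], [-1.0, 0.001, -0.001]]
contact_force: [-0.5, -0.2, -0.1]
grip_width: 0.0938
```

Call:
play_rows(series="0.001 0 0 0 0 0 100;0.002 0 0 0 0 0 100;0.002 0 0 0 0 0 100")

```text
t: 20.9
eef_pos: [0.6638, 0.163, 0.0329]
ee_rot: [[-0.001, 0.063, 0.998], [0.001, 0.998, -0.063], [-1.0, 0.001, -0.001]]
contact_force: [0.4, -0.9, 0.1]
grip_width: 0.0941
```

Call:
play_rows(series="0.001 0 0 0 0 0 100;0.0015 0 0 0 0 0 100;0.0015 0 0 0 0 0 100")

```text
t: 21.15
eef_pos: [0.6638, 0.163, 0.0315]
ee_rot: [[-0.001, 0.063, 0.998], [0.001, 0.998, -0.063], [-1.0, 0.001, -0.001]]
contact_force: [-0.7, -0.1, 0.3]
grip_width: 0.0937
```

Call:
play_rows(series="0.001 0 0 0 0 0 100;0.0015 0 0 0 0 0 100;0.0015 0 0 0 0 0 100")

```text
t: 21.4
eef_pos: [0.6639, 0.163, 0.0313]
ee_rot: [[-0.0, 0.063, 0.998], [0.001, 0.998, -0.063], [-1.0, 0.001, -0.0]]
contact_force: [-5.9, -0.5, 10.9]
grip_width: 0.0938
```

Call:
play_rows(series="0.001 0 0 0 0 0 100;0.0015 0 0 0 0 0 100;0.0015 0 0 0 0 0 100")

```text
t: 21.65
eef_pos: [0.664, 0.163, 0.0313]
ee_rot: [[-0.0, 0.063, 0.998], [0.001, 0.998, -0.063], [-1.0, 0.001, -0.0]]
contact_force: [-7.8, -0.4, 13.4]
grip_width: 0.0939
```

Touched the block top at TCP z=0.0313, so the fingertips sit 6.7 mm behind the TCP. I'll raise 2 mm and close on the disc.

Call:
play_rows(series="-0.001 0 0 0 0 0 100;-0.0025 0 0 0 0 0 100;-0.0025 0 0 0 0 0 95;-0.0025 0 0 0 0 0 88;-0.0025 0 0 0 0 0 83;-0.0025 0 0 0 0 0 79;-0.0025 0 0 0 0 0 76;-0.0025 0 0 0 0 0 73;-0.0025 0 0 0 0 0 70;-0.0025 0 0 0 0 0 67;-0.0025 0 0 0 0 0 60;-0.0025 0 0 0 0 0 55;-0.0025 0 0 0 0 0 55;-0.0025 0 0 0 0 0 55", squeeze=25)

```text
t: 22.82
eef_pos: [0.6639, 0.163, 0.0337]
ee_rot: [[-0.0, 0.063, 0.998], [0.001, 0.998, -0.063], [-1.0, 0.001, -0.0]]
contact_force: [0.2, -0.4, -0.6]
grip_width: 0.0656
```

Call:
play_rows(series="-0.005 0 0 0 0 0 55;-0.015 0 0 0 0 0 55;-0.03 0 0 0 0 0 55;-0.05 0 0 0 0 0 55;-0.07 -0.005 -0.006 0 0 0 55;-0.08 -0.018 -0.02 1 0 0 55;-0.08 -0.034 -0.038 2 0 0 55;-0.08 -0.052 -0.058 3 0 0 55;-0.08 -0.07 -0.078 4 0 0 55;-0.08 -0.088 -0.098 5 0 0 55;-0.08 -0.106 -0.118 6 0 0 55;-0.08 -0.124 -0.138 7 0 0 55;-0.08 -0.142 -0.158 8 0 0 55;-0.08 -0.158 -0.175 9 0 0 55;-0.08 -0.17 -0.188 9.2 0 0 55;-0.08 -0.177 -0.196 9.2 0 0 55;-0.08 -0.1805 -0.2 9.2 0 0 55;-0.08 -0.1805 -0.2 9.2 0 0 55;-0.08 -0.1805 -0.2 9.2 0 0 55")

```text
t: 24.4
eef_pos: [0.4536, -0.0043, 0.114]
ee_rot: [[0.001, 0.222, 0.975], [0.001, 0.975, -0.222], [-1.0, 0.001, 0.001]]
contact_force: [0.4, 0.5, -0.9]
grip_width: 0.0655
```

```bash
python3 look.py w7 disc tray; python3 -c "
from h import *
go([.453,-.0045,.0007],-12.8)"
```

```text
disc [([0.452, -0.005, 0.116], 0.58)]
tray [([0.451, -0.0, 0.002], 0.58)]
go [0.453, -0.0045, 0.0007] -12.8 [0.1129, -0.0006, -0.0002, ('rx', 0.0, 'j6', 0.132)]
```

View pics/w7.png

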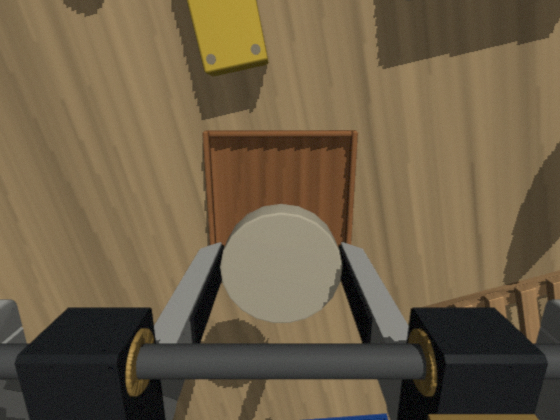

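The disc is level and lined up with the tray (both centred at column 281). I'll lower it.

Call:
play_rows(series="0.012 -0.0006 0 0 0 0 55;0.03 -0.0006 0 0 0 0 55;0.055 -0.0006 0 0 0 0 55;0.08 -0.0006 0 0 0 0 55;0.097 -0.0006 0 0 0 0 55;0.105 -0.0006 0 0 0 0 55;0.108 -0.0006 0 0 0 0 55;0.1095 -0.0006 0 0 0 0 55;0.111 -0.0006 0 0 0 0 55;0.111 -0.0006 0 0 0 0 55;0.111 -0.0006 0 0 0 0 55")

```text
t: 25.47
eef_pos: [0.4537, -0.0046, 0.0033]
ee_rot: [[0.001, 0.221, 0.975], [0.001, 0.975, -0.221], [-1.0, 0.001, 0.001]]
contact_force: [0.5, 0.4, -0.6]
grip_width: 0.0655
```

Call:
play_rows(series="0.0005 0 0 0 0 0 55;0.001 0 0 0 0 0 55;0.0015 0 0 0 0 0 55;0.0015 0 0 0 0 0 55")

```text
t: 25.8
eef_pos: [0.4537, -0.0046, 0.0018]
ee_rot: [[0.001, 0.221, 0.975], [0.001, 0.975, -0.221], [-1.0, 0.001, 0.001]]
contact_force: [0.9, -0.3, -1.5]
grip_width: 0.0653
```

Call:
play_rows(series="0.0005 0 0 0 0 0 55;0.001 0 0 0 0 0 55;0.0013 0 0 0 0 0 55;0.0013 0 0 0 0 0 55")

```text
t: 26.13
eef_pos: [0.4537, -0.0046, 0.0006]
ee_rot: [[0.001, 0.221, 0.975], [0.001, 0.975, -0.221], [-1.0, 0.001, 0.001]]
contact_force: [-0.3, 0.8, 1.2]
grip_width: 0.0655
```

Call:
play_rows(series="0.0006 0 0 0 0 0 55;0.0006 0 0 0 0 0 66;0.0006 0 0 0 0 0 72;0 0 0 0 0 0 78;0 0 0 0 0 0 82;0 0 0 0 0 0 82;-0.01 0 0 0 0 0 82;-0.03 0 0 0 0 0 85;-0.06 0 0 0 0 0 90;-0.1 0 0 0 0 0 100;-0.14 0 0 0 0 0 100;-0.17 0 0 0 0 0 100")

```text
t: 27.13
eef_pos: [0.4537, -0.0047, 0.1745]
ee_rot: [[0.004, 0.221, 0.975], [0.001, 0.975, -0.221], [-1.0, 0.001, 0.004]]
contact_force: [0.2, -0.1, 0.8]
grip_width: 0.094
```

Call:
play_rows(series="-0.02 0.015 0.01 6 0 0 100;-0.03 0.035 0.025 13 0 0 100;-0.03 0.055 0.04 20 0 0 100;-0.03 0.075 0.055 27 0 0 100;-0.03 0.095 0.07 34 0 0 100;-0.03 0.115 0.085 41 0 0 100;-0.03 0.135 0.1 48 0 0 100;-0.03 0.155 0.115 55 0 0 100;-0.03 0.17 0.13 62 0 0 100;-0.03 0.185 0.14 69 0 0 100;-0.03 0.2 0.15 75 0 0 100;-0.03 0.2083 0.1612 80.8 0 0 100;-0.03 0.2083 0.1612 80.8 0 0 100;-0.03 0.2083 0.1612 80.8 0 0 100")

```text
t: 28.3
eef_pos: [0.6566, 0.1626, 0.2053]
ee_rot: [[0.003, 0.998, -0.059], [0.0, -0.059, -0.998], [-1.0, 0.003, -0.001]]
contact_force: [-0.5, 0.5, -0.6]
grip_width: 0.0936
```

```bash
python3 look.py w8 base_block rack; python3 -c "
from h import *
s=sensors.read_state();print(s['eef_pos'],np.round(s['ee_rot'],3).tolist())
for c in ['scene','top']: 
  b=grab_frame(c)[:,:,::-1]
  for l in ['vase','disc','collar']: print(l,[(np.round(d['point'],3).tolist(),round(d['confidence'],2)) for d in spotter.tip_of(l,c)])
  if c=='scene': cv2.imwrite('pics/w8b.png',np.hstack([cv2.imread('pics/w8.png'),cv2.copyMakeBorder(cv2.resize(b[180:250,210:300],(240,186),interpolation=2),0,234,0,0,0)]))
go([.657,.163,.05],-93.6)
"
```

```text
base_block [([0.62, 0.284, -0.0], 0.81), ([0.653, 0.16, 0.003], 0.79), ([0.443, 0.165, 0.002], 0.65), ([0.84, 0.146, -0.003], 0.64)]
rack []
[0.65635798 0.16217469 0.20594225] [[0.004, 0.998, -0.06], [0.001, -0.06, -0.998], [-1.0, 0.004, -0.001]]
vase []
disc [([0.458, -0.008, 0.01], 0.91)]
collar [([0.452, -0.321, 0.004], 0.55)]
vase [([0.421, 0.341, 0.046], 0.7)]
disc [([0.456, -0.008, 0.005], 0.79)]
collar [([0.452, -0.321, 0.009], 0.55)]
go [0.657, 0.163, 0.05] -93.6 [0.1555, -0.0004, -0.0003, ('rx', 0.0, 'j6', 1.822)]
```

View pics/w8b.png

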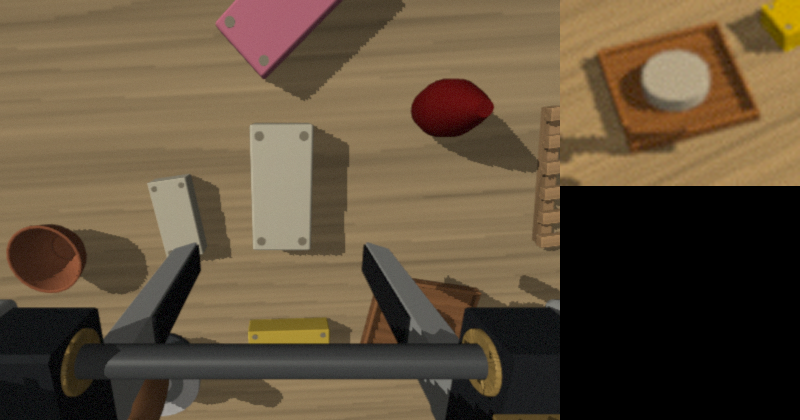

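The disc lies flat in the tray's middle. The block (px 250–312 × 124–249) is aligned with the jaws. Grasping it now.

Call:
play_rows(series="0.03 0 0 0 0 -0.2 100;0.065 0 0 0 0 -0.2 100;0.1 0 0 0 0 -0.2 100;0.135 0 0 0 0 -0.2 100;0.165 0 0 0 0 -0.2 100;0.185 0 0 0 0 -0.2 100;0.195 0 0 0 0 -0.2 100;0.2025 0 0 0 0 -0.2 100;0.2025 0 0 0 0 -0.2 92;0.2025 0 0 0 0 -0.2 85;0.2025 0 0 0 0 -0.2 80;0.2025 0 0 0 0 -0.2 76;0.2025 0 0 0 0 -0.2 73;0.2025 0 0 0 0 -0.2 70;0.2025 0 0 0 0 -0.2 66;0.2025 0 0 0 0 -0.2 60;0.2025 0 0 0 0 -0.2 50;0.2025 0 0 0 0 -0.2 50;0.2025 0 0 0 0 -0.2 50", squeeze=50)

```text
t: 30.43
eef_pos: [0.6579, 0.1625, 0.0037]
ee_rot: [[0.001, 0.998, -0.062], [0.001, -0.062, -0.998], [-1.0, 0.001, -0.001]]
contact_force: [-1.0, -2.3, 6.7]
grip_width: 0.0655
```

Call:
play_rows(series="-0.004 0 0 0 0 0 50;-0.012 0 0 0 0 0 50;-0.025 0 0 0 0 0 50;-0.045 0 0 0 0 0 50;-0.07 0 0 0 0 0 50;-0.095 0 0 0 0 0 50;-0.12 0 0 0 0 0 50;-0.14 0 0 0 0 0 50;-0.15 0 0 0 0 0 50;-0.15 0 0 0 0 0 50")

```text
t: 31.27
eef_pos: [0.6586, 0.1627, 0.1569]
ee_rot: [[0.006, 0.998, -0.062], [0.001, -0.062, -0.998], [-1.0, 0.006, -0.002]]
contact_force: [-0.3, 1.0, -4.1]
grip_width: 0.0656
```

Call:
play_rows(series="0 0 0.006 -0.5 0 -0.1 50;0 0.001 0.018 -1 0 -0.2 50;0 0.001 0.036 -1.5 0 -0.3 50;0 0.002 0.058 -2 0 -0.35 50;0 0.003 0.082 -2.5 0 -0.35 50;0 0.004 0.106 -3 0 -0.35 50;0 0.005 0.13 -3.5 0 -0.35 50;0 0.006 0.154 -4 0 -0.35 50;0 0.006 0.178 -4.5 0 -0.35 50;0 0.007 0.202 -5 0 -0.35 50;0 0.008 0.226 -5.5 0 -0.35 50;0 0.009 0.25 -6 0 -0.35 50;0 0.009 0.274 -6.5 0 -0.35 50;0 0.01 0.296 -7 0 -0.35 50;0 0.011 0.316 -7.5 0 -0.35 50;0 0.0115 0.33 -8 0 -0.35 50;0 0.0115 0.338 -8.4 0 -0.35 50;0 0.0115 0.3406 -8.4 0 -0.35 50;0 0.0115 0.3406 -8.4 0 -0.35 50;0 0.0115 0.3406 -8.4 0 -0.35 50")

```text
t: 32.93
eef_pos: [0.6488, -0.1772, 0.1559]
ee_rot: [[-0.001, 0.996, 0.085], [0.002, 0.085, -0.996], [-1.0, -0.001, -0.002]]
contact_force: [-0.1, -0.2, -3.0]
grip_width: 0.0657
```

```bash
python3 look.py w9 base_block rack; python3 -c "
from h import *
go([.649,-.178,.0297],-85.2)"
```

```text
base_block [([0.644, -0.179, 0.155], 0.63)]
rack []
go [0.649, -0.178, 0.0297] -85.2 [0.1267, -0.0, 0.0011, ('rx', 0.1, 'j6', 1.164)]
```

View pics/w9.png

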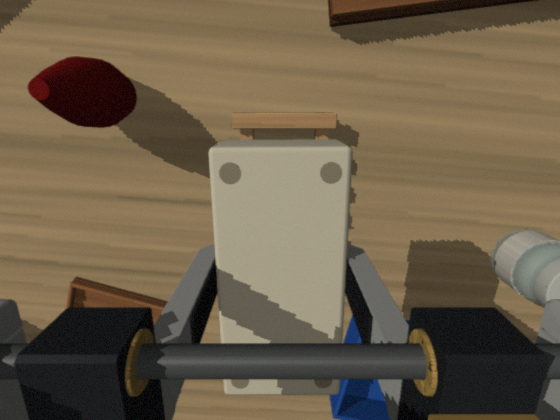

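Run:
```python
from h import *
m=np.load('pics/w9.npy',allow_pickle=True).item()
P=ray('w',[232,336],[114,113],.024,m);print(P,P.mean(0))
Q=ray('w',[211,350],[147,145],.190,m);print(Q,Q.mean(0)); u=Q.mean(0)-P.mean(0)
s=sensors.read_state();print(s['eef_pos']-Q.mean(0),np.degrees(np.arctan2((P[0]-P[1])[1],(P[0]-P[1])[0])),np.degrees(np.arctan2((Q[0]-Q[1])[1],(Q[0]-Q[1])[0])))
```

```text
[[ 0.72254052 -0.1255083   0.024     ]
 [ 0.73145055 -0.21960741  0.024     ]] [ 0.72699554 -0.17255786  0.024     ]
[[ 0.71256857 -0.14013648  0.19      ]
 [ 0.71874699 -0.20191257  0.19      ]] [ 0.71565778 -0.17102453  0.19      ]
[-0.06668552 -0.00606006 -0.03362027] 95.40907730129321 95.7113453082947
```

Rack and block yaws agree within 0.3° and the centres within 2 mm. I'll lower with a small correction.

Call:
play_rows(series="0.01 0.001 0.0015 0 0 0 50;0.025 0.001 0.0015 0 0 0 50;0.045 0.001 0.0015 0 0 0 50;0.07 0.001 0.0015 0 0 0 50;0.093 0.001 0.0015 0 0 0 50;0.108 0.001 0.0015 0 0 0 50;0.117 0.001 0.0015 0 0 0 50;0.122 0.001 0.0015 0 0 0 50;0.1245 0.001 0.0015 0 0 0 50;0.1255 0.001 0.0015 0 0 0 50;0.1255 0.001 0.0015 0 0 0 50;0.1255 0.001 0.0015 0 0 0 50")

```text
t: 34.08
eef_pos: [0.6505, -0.1784, 0.0318]
ee_rot: [[0.001, 0.996, 0.085], [0.001, 0.085, -0.996], [-1.0, 0.001, -0.001]]
contact_force: [-0.1, 0.2, -3.8]
grip_width: 0.0658
```

Call:
play_rows(series="0.0005 0 0 0 0 0 50;0.001 0 0 0 0 0 50;0.0015 0 0 0 0 0 50;0.0015 0 0 0 0 0 50")

```text
t: 34.42
eef_pos: [0.6505, -0.1784, 0.0304]
ee_rot: [[0.001, 0.996, 0.085], [0.001, 0.085, -0.996], [-1.0, 0.001, -0.001]]
contact_force: [0.9, 0.2, -3.9]
grip_width: 0.0659
```

Call:
play_rows(series="0.0005 0 0 0 0 0 50;0.001 0 0 0 0 0 50;0.0015 0 0 0 0 0 50;0.002 0 0 0 0 0 50;0.002 0 0 0 0 0 50")

```text
t: 34.83
eef_pos: [0.6504, -0.1784, 0.0282]
ee_rot: [[0.001, 0.996, 0.085], [0.001, 0.085, -0.996], [-1.0, 0.001, -0.001]]
contact_force: [0.2, -0.3, -3.2]
grip_width: 0.0657
```

Call:
play_rows(series="0.0005 0 0 0 0 0 50;0.001 0 0 0 0 0 50;0.001 0 0 0 0 0 50")

```text
t: 35.08
eef_pos: [0.6505, -0.1784, 0.0277]
ee_rot: [[0.001, 0.996, 0.085], [0.001, 0.085, -0.996], [-1.0, 0.001, -0.001]]
contact_force: [-2.1, 1.4, 2.4]
grip_width: 0.0656
```

Contact on the rack. I'll open and retreat straight up, then check all the placings.

Call:
play_rows(series="0.0003 0 0 0 0 0 60;0.0003 0 0 0 0 0 68;0.0003 0 0 0 0 0 75;0 0 0 0 0 0 85;0 0 0 0 0 0 92;-0.01 0 0 0 0 0 92;-0.03 0 0 0 0 0 95;-0.06 0 0 0 0 0 95;-0.1 0 0 0 0 0 95;-0.14 0 0 0 0 0 95;-0.18 -0.03 0 0 0 0 95;-0.2 -0.07 0 0 0 0 95;-0.2 -0.11 0 0 0 0 95;-0.2 -0.15 0 0 0 0 95;-0.2 -0.19 0 0 0 0 95;-0.2 -0.22 0 0 0 0 95;-0.2 -0.24 0 0 0 0 95;-0.2 -0.25 0 0 0 0 95;-0.2 -0.25 0 0 0 0 95")

```text
t: 36.67
eef_pos: [0.4005, -0.2002, 0.2285]
ee_rot: [[0.003, 0.996, 0.084], [-0.0, 0.084, -0.996], [-1.0, 0.003, 0.0]]
contact_force: [0.1, -0.1, -0.1]
grip_width: 0.0892
```

Run:
```python
from h import *
im={}
for c in ['top','scene']:
    im[c]=grab_frame(c)[:,:,::-1]
    for l in ['collar','vase','disc','base_block','pod','jar','rack']:
        print(c,l,[(np.round(d['point'],3).tolist(),round(d['confidence'],2)) for d in spotter.tip_of(l,c)][:3])
cv2.imwrite('pics/end.png',np.hstack([cv2.resize(im['top'][120:270,140:420],(400,300)),cv2.resize(im['scene'][120:375,50:400],(400,300))]))
```

```text
top collar [([0.45, -0.32, 0.007], 0.52)]
top vase [([0.42, 0.339, 0.046], 0.52)]
top disc [([0.454, -0.007, 0.006], 0.54), ([0.449, -0.323, -0.002], 0.15)]
top base_block [([0.843, 0.139, 0.001], 0.95), ([0.625, 0.289, 0.0], 0.89), ([0.645, -0.178, 0.02], 0.7)]
top pod [([0.726, -0.008, -0.003], 0.83)]
top jar [([0.595, -0.44, -0.001], 0.93)]
top rack [([0.647, -0.176, 0.002], 0.62)]
scene collar [([0.452, -0.319, 0.005], 0.54)]
scene vase [([0.417, 0.337, 0.042], 0.65), ([0.727, -0.007, 0.002], 0.3)]
scene disc [([0.458, -0.008, 0.007], 0.7)]
scene base_block [([0.626, 0.281, -0.001], 0.77), ([0.446, 0.162, -0.004], 0.76), ([0.651, -0.179, -0.005], 0.73)]
scene pod [([0.728, -0.009, -0.001], 0.65)]
scene jar [([0.598, -0.439, -0.002], 0.57)]
scene rack []
```

View pics/end.png

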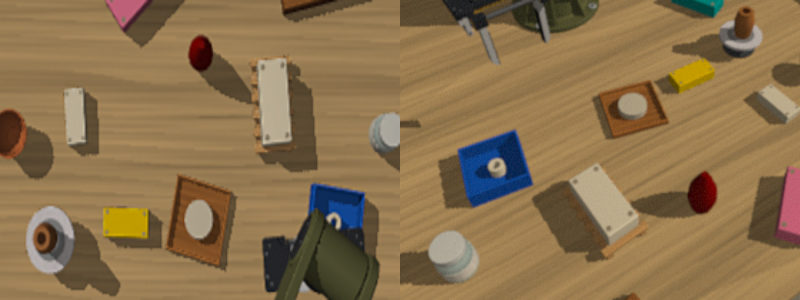

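Both views show the ring upright in the crate, the vase upright mid-wheel, the disc flat mid-tray and the block lengthwise on the rack. The pod and jar have not moved.

```bash
python3 -c "
from cell import *
s=sensors.read_state();print(s['t'],s['joint_velocities']);print(ticket.job_done())"
```

```text
37.4667 [-2.04687841e-04 -2.40339856e-03  7.47728565e-04 -3.15751008e-04
 -6.96632412e-04  7.64164940e-05]
the job is handed in; nothing more can be done
None
```

I took the stack apart from the top and handed the job in at 37.5 s of the 131 s allowed. The ring stands in the crate, the vase upright on the wheel, the disc flat in the tray, and the block lies lengthwise on the rack.

**Final checks:** The top and scene views show every piece right way up. The network positions put each one within about 5 mm of the middle of its place. The pod and jar are where they started, within measurement error. The gripper ended about 0.2 m up, touching nothing. The largest touch-down force I read at the end of a move was about 14–15 N.

**What disagreed or failed:**
- **First ring grasp:** It closed on air. The fingertips turned out to be about 7 mm behind the tool point, not 22 mm ahead as `ctrl.nose_length` says. I confirmed this by touching the block's top lightly and used the measured value from then on.
- **Block height:** One of the two final network readings put the block near table height (z = -0.005) instead of on the rack. The other reading (z = 0.020), the contact height and the pictures all show it on the slats, which are at 0.024.

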